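# Snap the cap onto a filled tin

## Task

The tin on the filling stand is full: swing the funnel arm about a quarter turn aside, to either side, then put the brass snap cap on the tin's neck and press it straight down until it clicks fully home. Keep pressing after the click and finish like that, your hand still pushing on the cap so that the sprung platform under the tin is held about a centimetre down; do not let go. Leave the stamp, the cocoa tin and the gift box where they stand.

Things in the scene. Friction and masses are not known exactly. Their poses are not given: they have to be found in the camera images.
- funnel_arm (a joint): funnel arm's angle about its upright hinge, rad: 0 with the funnel over the tin, + as the funnel swings to the stand's left (+y when the stand is not turned), - to the right; range -1.8 to 1.8; stays where left (about 1 N at the handle). Steel bar with a steel funnel, diameter 72 mm, 130 mm from the hinge; its spout ends 14 mm above the tin's neck.
- swing_handle (a point): top centre of the upright pale wooden handle at the arm's free end: a round peg, diameter 20 mm, 50 mm tall below this point, on a brass collar; 185 mm from the hinge axis, 55 mm beyond the funnel's centre
- swing_hinge (a point): point on the funnel arm's upright hinge axis, 150 mm above the table, on top of the steel post (diameter 22 mm) behind the tin, 130 mm from the tin's axis. Its x axis points from the tin to the post (the stand's own +x, level), z up. The arm's hub rises to 30 mm above this point.
- tin_shoulder (a point): on the axis of the small green tin fixed on the stand's sprung platform, at the height of the flat 54 mm wide shoulder on which a seated cap's rim rests (96 mm above the table when unpressed); a seated cap's origin lies here; z up. Above it stands the brass neck: diameter 33 mm, 16 mm tall, chamfered 3.5 mm.
- platform (a joint): how far the sprung platform with the tin is pushed down, m: 0 at rest, stop at 0.016. About 1.4 N starts it, then 1.2 N per mm (about 13 N at 10 mm).
- cap: loose snap cap with its opening down, 80 g: brass disc and skirt, diameter 52 mm, 22 mm tall, with a round pale wooden knob, diameter 30 mm, on top from 22 to 56 mm above its rim. Origin at the centre of the rim's underside, z up through the knob. The opening is 37 mm wide at the inward lip of the rim (3 mm tall), 44 mm wide above it, and 17 mm deep.
- date_stamp: bystander: wooden date stamp with a turned handle, 30 x 50 x 68 mm, origin at the centre of its underside
- cocoa_tin: bystander: round green cocoa tin with a brown lid, diameter 68 mm, 91 mm tall, origin at the centre of its underside
- gift_cube: bystander: small purple wrapped gift box with a gold ribbon, 64 x 64 x 56 mm, origin at the centre of its underside
- neck_top (a point): centre of the top of the tin's brass neck, 16 mm above the shoulder. Four sprung steel catches bulge from the neck to diameter 41 mm, 7.5 mm above the shoulder. Snapping a cap on takes about 8 N: it meets the catches with its rim 11 mm above the shoulder, the force drops as the rim passes them, and it snaps down the last millimetres.

How it is judged:
By the outcome, as a careful person would: the job done as asked, in the order asked, and still so for the second after the job is handed in, while the arm keeps its last pose, push and grip.
It also fails if it takes over 58 s, if anything falls off the work surface, if the arm or the gripper's body presses on something with over 40 N, if the wrist force passes 120 N, or if a joint passes its speed limit or range.

## Robot

A 7-joint arm with a two-finger parallel gripper is mounted at the origin on a cart in front of the work surface, level with it; the furniture and walls round the work are solid. World frame = base frame: x ahead of the robot, y to its left, z up, the work surface at z = 0. Lengths are in m, angles in rad, forces in N, time in s.
With the tool pointing down it reaches from about 0.35 to 0.9 m from the base axis. Payload 7.2 kg.
Tool frame: the origin (TCP) lies at the very end of the fingers, on their centre line; the grasp point (between the pads) lies 19 mm behind it; z points along the fingers, y is the line along which they close (so a half turn about z gives the same grasp; the last joint's range is limited). The gripper opens to 85 mm and grips with 20 to 120 N. Pads are 22 mm wide; open, the fingers measure 114 mm over their backs; the gripper's body (76 mm by 85 mm) begins 54 mm behind the grasp point. The pads swing forward as they close: fully open they stand 13 mm farther back than shut.
Start: joints at [-1.348, 0.411, -0.013, 1.596, 0.006, 1.134, -0.082], TCP at [0.179, 0.599, 0.231] pointing down, gripper open.
Joint ranges: [-2.95, 2.95], [-0.29, 1.99], [-1.47, 1.44], [0.14, 2.54], [-1.03, 4.17], [0.13, 1.85], [-2.86, 2.86]. Speed limits (rad/s): [2.39, 2.39, 3.01, 3.01, 3.14, 3.14, 3.14].

## Interface

Orientations are given as a unit quaternion [x, y, z, w].
In Python, from plant import status, eyes, job gives the robot as it stands.
- The arm moves only by the tool arm_command, never from a script. Its arguments are lists of equal length, an entry for each row: "linear": the shift along the tool's x, y, z in m, a list of three; "angular": the turn, a rotation vector about the tool's x, y, z in rad, a list of three. A call has exactly 5 rows; each row is the pose to reach, as a shift and turn from the pose commanded when the call began, along the tool's axes at that moment; what a row does not reach only later rows make up. A row lasts 1/10 s, in which the tool goes at most 50 mm and 8.59 degrees, less where a joint would pass 70% of its speed; a pose out of reach is approached as far as the arm can. A call with a gripper value outside its range is refused whole. "grip" is the closure, from -1 (fully open) to 1 (shut), so that 0 is half open, set as the call begins (left out, the last holds). The fingers move at their own pace and stop on an object; "grip_force" is the grip in N (left out, the last holds). Time passes only in rows, so rows that repeat a pose let the fingers close, or fill a call up. It gives the time, the measured TCP pose, the force, the opening and the grip force at its end, in the units of the state.
- status.read_state(): the state, without advancing time (a new reading comes with each control period).
- eyes.get_image(name): name is "side" or "top"; returns a dict with "frame" (400x640x3 uint8, red, green, blue), "range_z" (400x640 float32, m along the optical axis (not along the pixel's ray), 0 where there is no reading), "fx", "fy", "cx", "cy" (pixels), "rvec" (rotation vector, rad) and "tvec" (3), from world to camera coordinates, as OpenCV has them. Camera axes: x right, y down, z forward; pixel columns grow to the right and rows downward; lengths in m; the calibration is good to about 2 mm. A picture is of the moment at which its call begins.
- job.close_job(): hands the job in; it is judged then, once.
The state is a dict: "time": time; "joints": joint angles; "qvel": joint speeds; "joint_efforts": joint torques, N m; "position": TCP position; "ee_rot": TCP orientation; "force": force on the tool from outside, world axes, zero at the start; "torque": the same for the moment, N m; "grip_width": finger opening in m; "grip_force": force on a finger pad.
Only numpy, scipy, OpenCV 4.12 (cv2) and the standard library are available. Lean on these libraries where they do the work, as an engineer would, in place of code of your own. Each camera call takes 0.05 s, during which the arm holds its last target. There are 200 camera calls.

## Working session

There is one attempt and no reset: what is moved stays moved. The work goes in short steps, Python scripts to look and compute and a tool call to move; the robot and the scene stay as the last step left them, time stands still between calls to the robot, and variables do not carry over. Pictures are saved under pics/ and viewed, at most 10 in all, crops included, and the job is handed in when it is done.

Besides the shell and the picture viewer there is one more tool, called after "Emit:" in YAML: its name, and indented under it one key for each argument. arm_command: Moves the arm, as the interface text tells. Its arguments: {"type":"object","properties":{"linear":{"type":"array"},"angular":{"type":"array"},"grip":{"type":"number"},"grip_force":{"type":"number"}},"required":["linear","angular"]}

```bash
mkdir -p pics
cat > h.py <<'E'
import numpy as np, cv2
from plant import status, eyes, job
from scipy.spatial.transform import Rotation as R
def cam(n):
    d=eyes.get_image(n); d['Rm']=cv2.Rodrigues(np.array(d['rvec'],float))[0]; d['t']=np.array(d['tvec'],float).ravel(); return d
def cloud(d):
    z=d['range_z']; v,u=np.mgrid[:400,:640]
    p=np.stack([(u-d['cx'])/d['fx']*z,(v-d['cy'])/d['fy']*z,z],-1)
    w=(p-d['t'])@d['Rm']; w[z==0]=np.nan; return w
def save(d,n): cv2.imwrite('pics/'+n,d['frame'][...,::-1])
def st():
    s=status.read_state(); print(s['time'],np.round(s['position'],4),np.round(s['ee_rot'],4),np.round(s['force'],2),s['grip_width'],s['grip_force'],np.round(s['joints'],3)); return s
E
python3 - <<'E'
from h import *
for n in('top','side'):
    d=cam(n); save(d,n+'0.png'); np.save(n+'0.npy',cloud(d)); print(n,-d['Rm'].T@d['t'],d['fx'],np.round(d['Rm'],2).tolist())
st()
E
```

```text
top [0.25027719 0.1395007  1.7375038 ] 484.2021345513965 [[-0.01, -1.0, 0.0], [-0.98, 0.01, -0.19], [0.19, -0.01, -0.98]]
side [ 0.63059181 -1.00844555  0.90792259] 386.0734835277252 [[1.0, 0.07, 0.01], [0.04, -0.56, -0.83], [-0.05, 0.83, -0.56]]
0.1 [0.1791 0.5983 0.2305] [ 1.449e-01  9.895e-01 -7.000e-04 -0.000e+00] [-0.52  0.33  0.83] 0.08546256690619009 0.0 [-1.348  0.412 -0.013  1.597  0.006  1.134 -0.082]
```

View pics/top0.png

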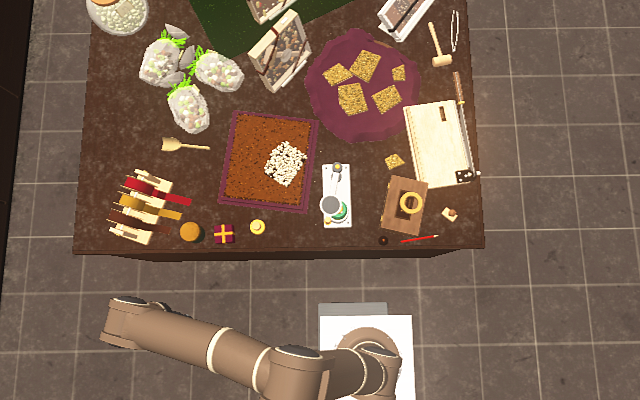

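View pics/side0.png

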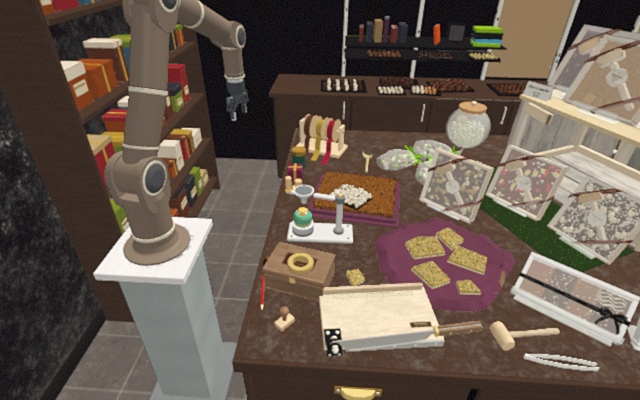

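Run:
```python
from h import *
a=cv2.imread('pics/top0.png')[150:250,180:370]; b=cv2.imread('pics/side0.png')[140:250,270:370]
cv2.imwrite('pics/ta.png',np.vstack([cv2.resize(a,(570,300),interpolation=2)])) 
c=np.zeros((600,800,3),np.uint8); c[:300,:570]=cv2.resize(a,(570,300),interpolation=2); b=cv2.imread('pics/side0.png')[145:245,275:375]; c[300:,:]=0
c[300:600,:300]=cv2.resize(b,(300,300),interpolation=2)
c=np.zeros((600,800,3),np.uint8); c[:250,:]=cv2.resize(cv2.imread('pics/top0.png')[190:250,178:370],(800,250),interpolation=2); c[250:,:350]=cv2.resize(b,(350,350),interpolation=2)
c[250:,400:]=cv2.resize(cv2.imread('pics/top0.png')[155:235,300:380+0],(350,350),interpolation=2)[:, :].repeat(1,1)[:, :].copy() if 0 else cv2.resize(cv2.imread('pics/top0.png')[155:235,295:386],(400,350),interpolation=2)
cv2.imwrite('pics/c.png',c)
w=np.load('top0.npy')
def blob(n,u0,u1,v0,v1,z0,z1):
    p=np.load(n+'0.npy')[v0:v1,u0:u1].reshape(-1,3); q=p[(p[:,2]>z0)&(p[:,2]<z1)]
    print(n,(u0,v0),len(q),np.round(np.median(q,0),4),np.round(q.min(0),4),np.round(q.max(0),4))
blob('top',245,270,215,240,.045,.1)
blob('top',245,270,215,240,.015,.03)
blob('top',325,350,155,180,.15,.25)
blob('top',315,350,180,230,.14,.25)
blob('top',315,350,180,230,.08,.135)
blob('top',320,356,160,230,.005,.03)
np.set_printoptions(linewidth=250)
print((w[192:222,318:352,2]*1000).round()[::2])
print((np.load('side0.npy')[180:240:3,280:350:2,2]*1000).round())
```

```text
top (245, 215) 59 [0.4621 0.3797 0.0555] [0.4481 0.3663 0.0475] [0.4764 0.3933 0.0653]
top (245, 215) 93 [0.4552 0.3764 0.0222] [0.4372 0.3558 0.0155] [0.4848 0.4061 0.0293]
top (325, 155) 139 [0.6296 0.0996 0.1712] [0.5976 0.0825 0.1547] [0.655  0.1131 0.1876]
top (315, 180) 512 [0.5132 0.1205 0.1758] [0.4471 0.0883 0.1555] [0.5959 0.1541 0.2262]
top (315, 180) 135 [0.4952 0.0823 0.0953] [0.4758 0.0653 0.081 ] [0.5374 0.1174 0.1163]
top (320, 160) 1021 [0.5999 0.0792 0.0172] [0.4494 0.0268 0.005 ] [0.7057 0.1565 0.0297]
[[ -4.   8.  -2.  -2.  -2.  18.  12.  22.  18.  24.  17.  26. 167. 165. 164. 170. 169. 164.  26.  19.  17.  14.  17.  13.  16.  25.  11.  19.  17.  16.  27.  19.  -2.   4.]
 [  4.   0.  -4.  -4.  -1.  14.  18.  17.  12. 174. 172. 175. 177. 179. 171. 174. 160.  15.  21.  19.  16.  19.  20.  23.  25.  18.  24.  13.  19.  14.  19.  12.   5.   2.]
 [ 10.  -2.   4.   3.  -3. 177. 181. 170. 180. 178. 175. 175. 176. 180. 182. 182. 177. 177. 173.  19.  18.  13.  20.  18.  14.  23.  25.  10.  11.  12.  17.  21.   8.   3.]
 [  2.  -2.  -3.  -1. 174. 174. 180. 171. 177. 173. 18
[... 5583 characters left out ...]
  21.   18.   29.   39.   40.   41.   32.   22.   20.   20.]
 [  -2.    3.    3.   -1.    2.   20.   19.   28.   29.   31.   31.   29.   32.   29.   31.   30.   30.   18.   19.   15.   18.   19.   21.   16.   19.   17.   20.   25.   30.   31.   30.   32.   21.   19.   19.]
 [  -1.   -1.    2.   -3.   15.   17.   17.   16.   23.   28.   29.   30.   30.   30.   24.   22.   19.   16.   16.   19.   19.   14.   21.   15.   19.   16.   20.   18.   19.   23.   20.   19.   20.   19.   21.]
 [  -4.   -0.   -1.    2.   15.   13.   19.   19.   19.   17.   21.   19.   16.   18.   19.   21.   18.   18.   18.   23.   18.   17.   16.   18.   20.   21.   15.   21.   18.   19.   21.   17.   17.   15.   19.]]
```

View pics/c.png

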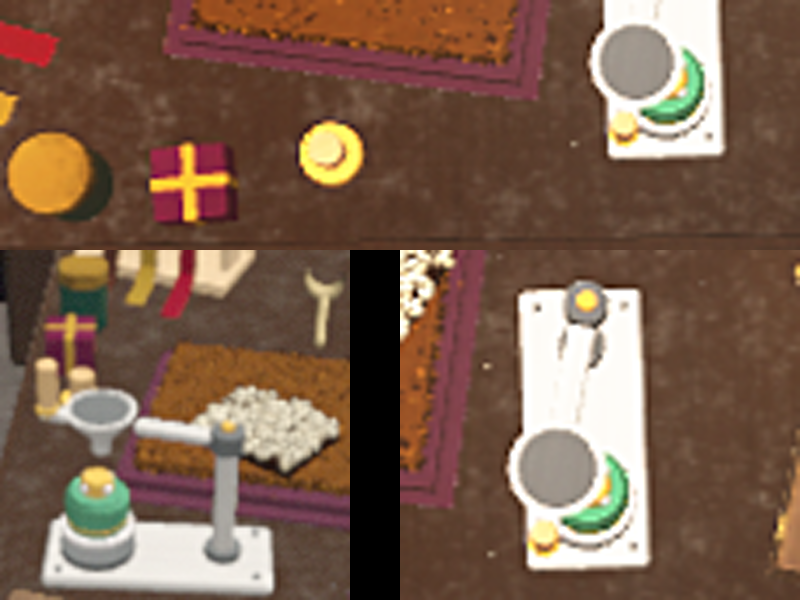

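```bash
cat >> h.py <<'E'
from scipy.optimize import least_squares
def sel(p,x0,x1,y0,y1,z0,z1):
    q=p.reshape(-1,3); q=q[np.isfinite(q[:,0])]
    return q[(q[:,0]>x0)&(q[:,0]<x1)&(q[:,1]>y0)&(q[:,1]<y1)&(q[:,2]>z0)&(q[:,2]<z1)]
def mec(q): 
    (c,r)=cv2.minEnclosingCircle(q[:,:2].astype(np.float32)); return np.round(c,4),round(r,4),len(q),np.round(q.mean(0),4)
E
python3 - <<'E'
from h import *
for n in('top','side'):
    w=np.load(n+'0.npy')
    for nm,b in dict(knobtop=(.42,.51,.33,.43,.048,.066),capdisc=(.42,.51,.33,.43,.016,.028),funnel=(.45,.57,.06,.17,.168,.186),handle=(.42,.5,.08,.17,.205,.24),hub=(.58,.67,.06,.13,.172,.19),post=(.58,.67,.04,.13,.05,.14),tin=(.43,.55,.03,.14,.085,.104),neck=(.43,.55,.03,.14,.106,.12),collar=(.43,.55,.03,.14,.022,.055)).items():
        q=sel(w,*b)
        if len(q)>3: print(n,nm,*mec(q))
    q=sel(w,.38,.75,0,.16,.011,.024)
    (c,s,a)=cv2.minAreaRect(q[:,:2].astype(np.float32)); print('base',c,s,a,len(q))
E
```

```text
top knobtop [0.4619 0.3809] 0.0148 58 [0.4618 0.3807 0.0562]
top capdisc [0.4622 0.3817] 0.026 88 [0.4586 0.38   0.0218]
top funnel [0.5082 0.1212] 0.06 391 [0.5121 0.1213 0.1763]
top handle [0.4571 0.1317] 0.0102 33 [0.4565 0.1313 0.2191]
top hub [0.6223 0.0963] 0.0326 69 [0.6362 0.0979 0.1771]
top tin [0.5077 0.0929] 0.0331 107 [0.4993 0.0831 0.0943]
top neck [0.5082 0.09  ] 0.0172 14 [0.5049 0.0858 0.1119]
top collar [0.5    0.0931] 0.0588 92 [0.4824 0.0824 0.0337]
base (0.5424690246582031, 0.0866767093539238) (0.1454228013753891, 0.3087550401687622) 89.73637390136719 796
side knobtop [0.466  0.3767] 0.0157 29 [0.4672 0.3733 0.0554]
side capdisc [0.4633 0.3825] 0.0242 9 [0.4513 0.3769 0.0229]
side funnel [0.5102 0.1168] 0.0581 235 [0.5107 0.1152 0.1761]
side handle [0.4641 0.1261] 0.0114 34 [0.4632 0.1238 0.2147]
side hub [0.6265 0.0916] 0.0342 50 [0.6423 0.0892 0.1755]
side post [0.644  0.0897] 0.0117 128 [0.6437 0.0866 0.0953]
side tin [0.5147 0.0885] 0.0327 132 [0.5155 0.0766 0.0941]
side neck [0.5125 0.0897] 0.018 51 [0.5141 0.0874 0.1108]
side collar [0.5068 0.0928] 0.0472 181 [0.5144 0.0689 0.0358]
base (0.5774619579315186, 0.09232073277235031) (0.10912935435771942, 0.2334919273853302) 89.5318374633789 824
```

Emit:
arm_command:
  linear:
    - [-0.027, -0.025, -0.01]
    - [-0.054, -0.05, -0.02]
    - [-0.081, -0.075, -0.03]
    - [-0.108, -0.1, -0.04]
    - [-0.135, -0.124, -0.05]
  angular:
    - [0, 0, 0]
    - [0, 0, 0]
    - [0, 0, -0.03]
    - [0, 0, -0.06]
    - [0, 0, -0.09]
  grip: 0.2
  grip_force: 20

```text
time: 0.6
position: [0.2735, 0.4396, 0.2813]
ee_rot: [0.1, 0.995, -0.0, -0.0]
force: [0.3, 0.6, 0.2]
grip_width: 0.034
grip_force: 0.0
```

Emit:
arm_command:
  linear:
    - [-0.025, -0.027, 0]
    - [-0.05, -0.054, 0]
    - [-0.075, -0.081, 0]
    - [-0.1, -0.108, 0]
    - [-0.122, -0.134, 0]
  angular:
    - [0, 0, 0]
    - [0, 0, 0]
    - [0, 0, 0]
    - [0, 0, 0]
    - [0, 0, 0]

```text
time: 1.1
position: [0.3665, 0.2838, 0.2811]
ee_rot: [0.101, 0.995, -0.0, -0.0]
force: [-0.2, -0.7, -0.2]
grip_width: 0.0343
grip_force: 0.0
```

Emit:
arm_command:
  linear:
    - [-0.03, -0.033, 0]
    - [-0.06, -0.066, 0]
    - [-0.09, -0.099, 0]
    - [-0.122, -0.134, 0]
    - [-0.122, -0.134, 0]
  angular:
    - [0, 0, 0]
    - [0, 0, 0]
    - [0, 0, 0]
    - [0, 0, 0]
    - [0, 0, 0]

```text
time: 1.6
position: [0.461, 0.1237, 0.2814]
ee_rot: [0.105, 0.994, -0.001, 0.001]
force: [-0.1, 0.6, 0.6]
grip_width: 0.0342
grip_force: 0.0
```

Run:
```python
from h import *
a=cam('top'); b=cam('side'); st()
for n,d in(('top',a),('side',b)):
    w=cloud(d); p=np.array(status.read_state()['position'])
    for z0,z1 in((.205,.23),(.278,.30),(.30,.33)):
        q=sel(w,.40,.53,.06,.2,z0,z1)
        if len(q)>3: print(n,z0,*mec(q))
c=np.hstack([cv2.resize(a['frame'][170:250,290:370],(400,400),interpolation=2),cv2.resize(b['frame'][140:220,260:340],(400,400),interpolation=2)])
cv2.imwrite('pics/d.png',c[...,::-1])
```

```text
1.7 [0.4587 0.129  0.281 ] [ 1.017e-01  9.948e-01 -1.000e-04 -3.000e-04] [0.34 0.46 0.74] 0.03417319358201005 0.0 [-0.68   0.104  0.335  1.891 -0.038  1.153  1.035]
side 0.205 [0.4627 0.1251] 0.0114 32 [0.463  0.1237 0.2153]
side 0.278 [0.4624 0.1203] 0.0275 45 [0.4623 0.1175 0.2915]
side 0.3 [0.4681 0.1226] 0.044 77 [0.4646 0.1191 0.3135]
```

View pics/d.png

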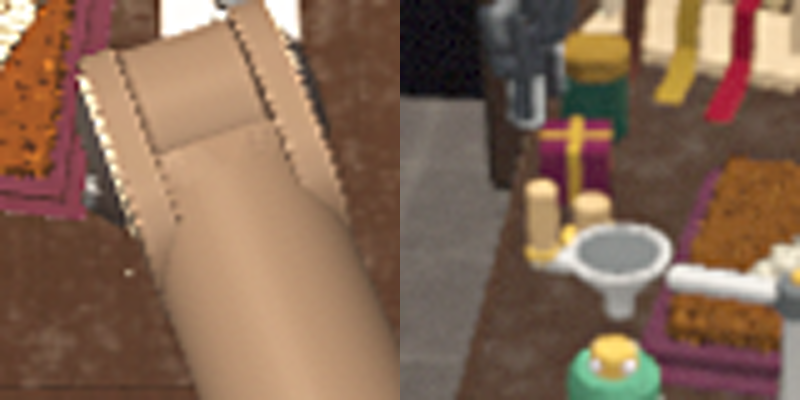

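Emit:
arm_command:
  linear:
    - [0, 0, 0.02]
    - [0, 0, 0.04]
    - [0, 0, 0.055]
    - [0, 0, 0.065]
    - [0, 0, 0.07]
  angular:
    - [0, 0, 0]
    - [0, 0, 0]
    - [0, 0, 0]
    - [0, 0, 0]
    - [0, 0, 0]

```text
time: 2.2
position: [0.4578, 0.131, 0.2104]
ee_rot: [0.099, 0.995, -0.0, -0.001]
force: [-0.1, 0.1, 0.2]
grip_width: 0.0341
grip_force: 0.0
```

Emit:
arm_command:
  linear:
    - [0, 0, 0.006]
    - [0, 0, 0.012]
    - [0, 0, 0.018]
    - [0, 0, 0.022]
    - [0, 0, 0.022]
  angular:
    - [0, 0, 0]
    - [0, 0, 0]
    - [0, 0, 0]
    - [0, 0, 0]
    - [0, 0, 0]

```text
time: 2.7
position: [0.4584, 0.1298, 0.1888]
ee_rot: [0.1, 0.995, -0.0, -0.0]
force: [0.7, 0.1, 0.4]
grip_width: 0.0341
grip_force: 0.0
```

Run:
```python
from h import *
b=cam('side'); st()
cv2.imwrite('pics/e.png',cv2.resize(b['frame'][140:220,260:340],(400,400),interpolation=2)[...,::-1])
```

```text
2.75 [0.4586 0.1299 0.1891] [ 1.003e-01  9.950e-01 -1.000e-04 -1.000e-04] [-0.71 -0.15 -0.23] 0.03443576384781805 0.0 [-0.661  0.204  0.328  2.013 -0.081  0.937  1.079]
```

View pics/e.png

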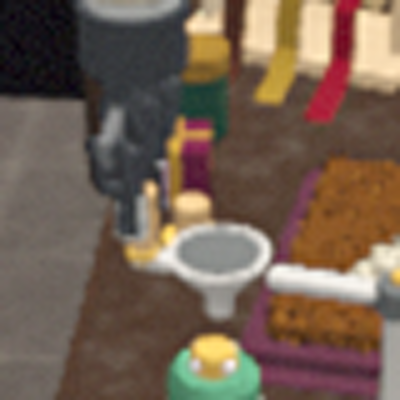

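Run:
```python
from h import *
b=cam('side'); w=cloud(b)
for r in range(178,190):
    print(r,[(u,*(w[r,u]*1000).round().astype(int)) if np.isfinite(w[r,u,0]) else u for u in range(282,295)])
```

```text
178 [(282, np.int64(448), np.int64(83), np.int64(242)), (283, np.int64(451), np.int64(84), np.int64(242)), (284, np.int64(455), np.int64(84), np.int64(242)), (285, np.int64(459), np.int64(79), np.int64(245)), (286, np.int64(463), np.int64(76), np.int64(247)), (287, np.int64(465), np.int64(84), np.int64(242)), (288, np.int64(466), np.int64(99), np.int64(233)), (289, np.int64(467), np.int64(111), np.int64(226)), (290, np.int64(469), np.int64(127), np.int64(216)), (291, np.int64(471), np.int64(131), np.int64(214)), (292, np.int64(474), np.int64(142), np.int64(208)), (293, np.int64(475), np.int64(156), np.int64(199)), (294, np.int64(439), np.int64(462), np.int64(13))]
179 [(282, np.int64(384), np.int64(467), np.int64(2)), 283, (284, np.int64(455), np.int64(82), np.int64(239)), (285, np.int64(458), np.int64(85), np.int64(237)), (286, np.int64(461), np.int64(82), np.int64(239)), (287, np.int64(465), np.int64(83), np.int64(239)), (288, np.int64(465), np.int64(105), np.int64(226)), (289, np.int64(468), np.int64(109), np.int64(223)), (290, np.int64(469), np.int64(125), np.int64(214)), (291, n
[... 6235 characters left out ...]
nt64(125), np.int64(177))]
189 [(282, np.int64(395), np.int64(386), np.int64(1)), (283, np.int64(398), np.int64(395), np.int64(-4)), (284, np.int64(404), np.int64(387), np.int64(1)), (285, np.int64(407), np.int64(395), np.int64(-4)), (286, np.int64(453), np.int64(128), np.int64(169)), (287, np.int64(458), np.int64(117), np.int64(177)), (288, np.int64(462), np.int64(116), np.int64(178)), (289, np.int64(465), np.int64(116), np.int64(178)), (290, np.int64(468), np.int64(123), np.int64(174)), (291, np.int64(471), np.int64(126), np.int64(172)), (292, np.int64(473), np.int64(138), np.int64(164)), (293, np.int64(445), np.int64(372), np.int64(13)), (294, np.int64(483), np.int64(116), np.int64(179))]
```

Emit:
arm_command:
  linear:
    - [-0.0005, 0.013, 0]
    - [-0.0018, 0.0258, 0]
    - [-0.0041, 0.0386, 0]
    - [-0.0072, 0.0511, 0]
    - [-0.0112, 0.0634, 0]
  angular:
    - [0, 0, 0.07]
    - [0, 0, 0.14]
    - [0, 0, 0.21]
    - [0, 0, 0.28]
    - [0, 0, 0.35]

```text
time: 3.3
position: [0.4824, 0.1903, 0.1896]
ee_rot: [0.273, 0.962, 0.0, -0.0]
force: [0.2, -0.8, -0.3]
grip_width: 0.0339
grip_force: 0.4
```

Emit:
arm_command:
  linear:
    - [-0.0005, 0.013, 0]
    - [-0.0018, 0.0258, 0]
    - [-0.0041, 0.0386, 0]
    - [-0.0072, 0.0511, 0]
    - [-0.0112, 0.0634, 0]
  angular:
    - [0, 0, 0.07]
    - [0, 0, 0.14]
    - [0, 0, 0.21]
    - [0, 0, 0.28]
    - [0, 0, 0.35]

```text
time: 3.8
position: [0.5251, 0.2386, 0.1895]
ee_rot: [0.436, 0.9, 0.0, -0.0]
force: [-1.6, -0.4, 0.2]
grip_width: 0.0341
grip_force: 0.4
```

Emit:
arm_command:
  linear:
    - [-0.0005, 0.013, 0]
    - [-0.0018, 0.0258, 0]
    - [-0.0041, 0.0386, 0]
    - [-0.0072, 0.0511, 0]
    - [-0.0112, 0.0634, 0]
  angular:
    - [0, 0, 0.07]
    - [0, 0, 0.14]
    - [0, 0, 0.21]
    - [0, 0, 0.28]
    - [0, 0, 0.35]

```text
time: 4.3
position: [0.5818, 0.2693, 0.1894]
ee_rot: [0.586, 0.81, 0.0, -0.0]
force: [-0.9, -0.4, 1.1]
grip_width: 0.0341
grip_force: 0.4
```

Emit:
arm_command:
  linear:
    - [-0.0005, 0.013, 0]
    - [-0.0018, 0.0258, 0]
    - [-0.0041, 0.0386, 0]
    - [-0.0072, 0.0511, 0]
    - [-0.0112, 0.0634, 0]
  angular:
    - [0, 0, 0.07]
    - [0, 0, 0.14]
    - [0, 0, 0.21]
    - [0, 0, 0.28]
    - [0, 0, 0.35]

```text
time: 4.8
position: [0.6455, 0.2787, 0.1894]
ee_rot: [0.718, 0.696, 0.0, -0.0]
force: [-1.7, 0.8, 0.7]
grip_width: 0.0341
grip_force: 0.4
```

Run:
```python
from h import *
b=cam('side'); st()
w=cloud(b)
print('funnel',mec(sel(w,.5,.75,.12,.3,.168,.183)))
cv2.imwrite('pics/f.png',cv2.resize(b['frame'][120:250,260:390],(520,520),interpolation=2)[...,::-1])
```

```text
4.85 [0.6473 0.2782 0.1892] [7.20e-01 6.94e-01 4.00e-04 4.00e-04] [-0.1  -0.05  0.84] 0.0340003596995804 0.0 [-0.822  0.629  0.561  1.455 -0.348  1.157 -0.244]
funnel (array([0.6417, 0.2024]), 0.078, 204, array([0.6418, 0.2182, 0.176 ]))
```

View pics/f.png

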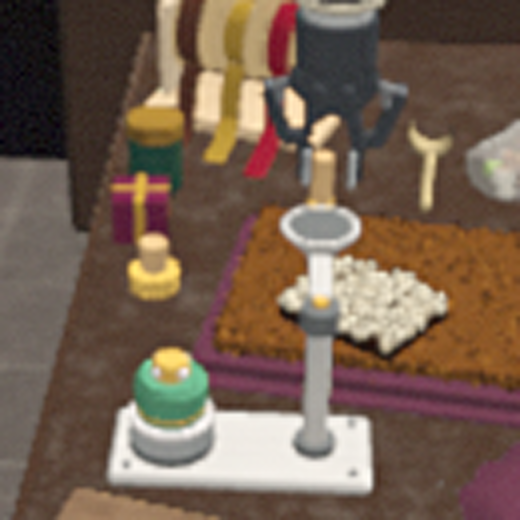

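Emit:
arm_command:
  linear:
    - [0, -0.004, 0]
    - [0, -0.004, -0.02]
    - [0, -0.004, -0.045]
    - [0, -0.004, -0.075]
    - [0, -0.004, -0.1]
  angular:
    - [0, 0, 0]
    - [0, 0, 0]
    - [0, 0, 0]
    - [0, 0, 0]
    - [0, 0, 0]

```text
time: 5.35
position: [0.6405, 0.2781, 0.2911]
ee_rot: [0.717, 0.697, 0.0, -0.0]
force: [0.7, -0.1, -0.5]
grip_width: 0.0344
grip_force: 0.0
```

Emit:
arm_command:
  linear:
    - [0.018, -0.036, 0]
    - [0.037, -0.073, 0]
    - [0.056, -0.11, 0]
    - [0.075, -0.147, 0]
    - [0.094, -0.184, 0]
  angular:
    - [0, 0, 0]
    - [0, 0, 0]
    - [0, 0, -0.01]
    - [0, 0, -0.03]
    - [0, 0, -0.038]
  grip: -1

```text
time: 5.85
position: [0.4577, 0.3779, 0.2895]
ee_rot: [0.703, 0.711, 0.0, -0.0]
force: [0.4, 0.8, 0.0]
grip_width: 0.0855
grip_force: 0.0
```

Emit:
arm_command:
  linear:
    - [0, 0, 0.04]
    - [0, 0, 0.08]
    - [0, 0, 0.12]
    - [0, 0, 0.16]
    - [0, 0, 0.18]
  angular:
    - [0, 0, 0]
    - [0, 0, 0]
    - [0, 0, 0]
    - [0, 0, 0]
    - [0, 0, 0]

```text
time: 6.35
position: [0.4575, 0.3764, 0.1063]
ee_rot: [0.703, 0.711, -0.002, -0.0]
force: [0.2, -0.6, 0.4]
grip_width: 0.0854
grip_force: 0.0
```

Run:
```python
from h import *
b=cam('side'); s=st(); w=cloud(b); p=s['position']
print('knob',mec(sel(w,.43,.5,.33,.43,.048,.066)))
for s0 in(-1,1):
  q=sel(w,.46+min(0,s0*.07),.46+max(0,s0*.07),.33,.43,p[2]+.004,p[2]+.04); print('finger',s0,len(q),q.min(0).round(4),q.max(0).round(4),q.mean(0).round(4))
cv2.imwrite('pics/g.png',cv2.resize(b['frame'][130:220,250:340],(450,450),interpolation=2)[...,::-1])
# arm angle and tin
print('funnel',mec(sel(w,.6,.69,.17,.265,.17,.183)));print('neck',mec(sel(w,.46,.56,.04,.14,.106,.12)));print('handle',mec(sel(w,.6,.69,.25,.32,.208,.23)))
```

```text
6.4 [0.4568 0.3757 0.1043] [ 7.032e-01  7.110e-01 -3.500e-03 -1.000e-04] [-0.91 -0.7  -1.97] 0.08555493642082602 0.0 [-1.132  0.532  0.497  1.826 -0.321  0.871 -0.471]
knob (array([0.4674, 0.3745]), 0.0157, 28, array([0.4673, 0.3732, 0.0554]))
finger -1 20 [0.4055 0.3617 0.1208] [0.4177 0.3877 0.1436] [0.4134 0.3725 0.1332]
finger 1 14 [0.5053 0.3628 0.1228] [0.5142 0.3759 0.1438] [0.5097 0.3696 0.1349]
funnel (array([0.646 , 0.2241]), 0.0386, 168, array([0.6444, 0.2209, 0.1768]))
neck (array([0.516 , 0.0901]), 0.0181, 49, array([0.5146, 0.0882, 0.1108]))
handle (array([0.6441, 0.277 ]), 0.0108, 23, array([0.6452, 0.2745, 0.2165]))
```

View pics/g.png

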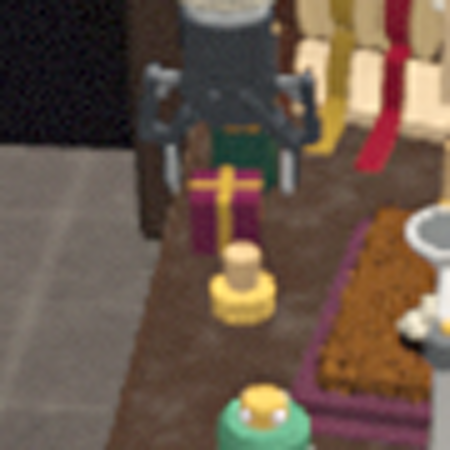

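Emit:
arm_command:
  linear:
    - [0.002, 0.005, 0.015]
    - [0.002, 0.005, 0.033]
    - [0.002, 0.005, 0.05]
    - [0.002, 0.005, 0.065]
    - [0.002, 0.005, 0.077]
  angular:
    - [0, 0, 0]
    - [0, 0, 0]
    - [0, 0, 0]
    - [0, 0, 0]
    - [0, 0, 0]

```text
time: 6.9
position: [0.4655, 0.3799, 0.032]
ee_rot: [0.704, 0.71, 0.001, -0.0]
force: [0.4, 0.1, -0.6]
grip_width: 0.0853
grip_force: 0.0
```

Emit:
arm_command:
  linear:
    - [0, 0, 0]
    - [0, 0, 0]
    - [0, 0, 0]
    - [0, 0, 0]
    - [0, 0, 0]
  angular:
    - [0, 0, 0]
    - [0, 0, 0]
    - [0, 0, 0]
    - [0, 0, 0]
    - [0, 0, 0]

```text
time: 7.4
position: [0.4655, 0.3798, 0.0329]
ee_rot: [0.704, 0.71, 0.0, -0.0]
force: [-1.7, -0.4, 0.3]
grip_width: 0.0853
grip_force: 0.0
```

```bash
python3 -c "
from h import *
st()"
```

```text
7.4 [0.4655 0.3798 0.0329] [ 7.042e-01  7.100e-01  5.000e-04 -1.000e-04] [-1.72 -0.4   0.32] 0.08534944324701085 0.0 [-1.082  0.639  0.442  1.848 -0.388  0.74  -0.418]
```

Emit:
arm_command:
  linear:
    - [-0.002, -0.002, 0.006]
    - [-0.002, -0.002, 0.006]
    - [-0.002, -0.002, 0.006]
    - [-0.002, -0.002, 0.006]
    - [-0.002, -0.002, 0.006]
  angular:
    - [0, 0, 0]
    - [0, 0, 0]
    - [0, 0, 0]
    - [0, 0, 0]
    - [0, 0, 0]

```text
time: 7.9
position: [0.4633, 0.3776, 0.0264]
ee_rot: [0.704, 0.71, 0.0, 0.0]
force: [1.0, 0.3, -0.1]
grip_width: 0.0855
grip_force: 0.0
```

Emit:
arm_command:
  linear:
    - [0, 0, 0]
    - [0, 0, 0]
    - [0, 0, 0]
    - [0, 0, 0]
    - [0, 0, 0]
  angular:
    - [0, 0, 0]
    - [0, 0, 0]
    - [0, 0, 0]
    - [0, 0, 0]
    - [0, 0, 0]
  grip: 1
  grip_force: 70

```text
time: 8.4
position: [0.4635, 0.3777, 0.0266]
ee_rot: [0.704, 0.71, 0.0, 0.0]
force: [0.6, 0.4, 3.7]
grip_width: 0.0279
grip_force: 68.9
```

Emit:
arm_command:
  linear:
    - [0, 0, 0]
    - [0, 0, 0]
    - [0, 0, 0]
    - [0, 0, 0]
    - [0, 0, 0]
  angular:
    - [0, 0, 0]
    - [0, 0, 0]
    - [0, 0, 0]
    - [0, 0, 0]
    - [0, 0, 0]

```text
time: 8.9
position: [0.4636, 0.3778, 0.0266]
ee_rot: [0.704, 0.71, 0.0, 0.0]
force: [0.5, -0.8, 5.3]
grip_width: 0.0285
grip_force: 69.0
```

Emit:
arm_command:
  linear:
    - [0, 0, -0.01]
    - [0, 0, -0.04]
    - [0, 0, -0.08]
    - [0, 0, -0.13]
    - [0, 0, -0.175]
  angular:
    - [0, 0, 0]
    - [0, 0, 0]
    - [0, 0, 0]
    - [0, 0, 0]
    - [0, 0, 0]

```text
time: 9.4
position: [0.4629, 0.377, 0.2034]
ee_rot: [0.704, 0.71, -0.0, 0.0]
force: [0.9, 0.7, 0.1]
grip_width: 0.0285
grip_force: 69.1
```

Emit:
arm_command:
  linear:
    - [-0.03, 0.006, 0]
    - [-0.06, 0.012, 0]
    - [-0.09, 0.018, 0]
    - [-0.12, 0.023, 0]
    - [-0.15, 0.026, 0]
  angular:
    - [0, 0, 0]
    - [0, 0, 0]
    - [0, 0, 0]
    - [0, 0, 0]
    - [0, 0, 0]

```text
time: 9.9
position: [0.4902, 0.2263, 0.2015]
ee_rot: [0.704, 0.71, -0.0, -0.0]
force: [0.4, 0.1, -1.4]
grip_width: 0.0284
grip_force: 69.1
```

Emit:
arm_command:
  linear:
    - [-0.03, 0.006, 0]
    - [-0.06, 0.012, 0]
    - [-0.09, 0.018, 0]
    - [-0.12, 0.023, 0]
    - [-0.137, 0.025, 0]
  angular:
    - [0, 0, 0]
    - [0, 0, 0]
    - [0, 0, 0]
    - [0, 0, 0]
    - [0, 0, 0]

```text
time: 10.4
position: [0.5164, 0.088, 0.2016]
ee_rot: [0.705, 0.709, -0.0, 0.0]
force: [-0.0, -0.0, -0.5]
grip_width: 0.0279
grip_force: 69.1
```

Emit:
arm_command:
  linear:
    - [0, 0, 0]
    - [0, 0, 0]
    - [0, 0, 0]
    - [0, 0, 0]
    - [0, 0, 0]
  angular:
    - [0, 0, 0]
    - [0, 0, 0]
    - [0, 0, 0]
    - [0, 0, 0]
    - [0, 0, 0]

```text
time: 10.9
position: [0.5164, 0.0919, 0.2012]
ee_rot: [0.704, 0.71, -0.0, -0.0]
force: [0.7, -0.2, -0.6]
grip_width: 0.0279
grip_force: 69.1
```

Run:
```python
from h import *
b=cam('side'); s=st(); w=cloud(b); p=s['position']
zr=p[2]-.0266
q=sel(w,.45,.57,.03,.15,zr+.001,zr+.021); print('cap skirt',len(q),q.min(0).round(4),q.max(0).round(4),mec(q))
q=sel(w,.45,.57,.03,.15,.06,.092); print('tin',len(q),q.min(0).round(4),q.max(0).round(4),mec(q))
q=sel(w,.45,.57,.03,.15,.104,.12); print('neck',len(q),q.min(0).round(4),q.max(0).round(4),mec(q))
def cyl(q,r):
    f=least_squares(lambda c:np.hypot(*(q[:,:2]-c).T)-r,[.51,.095],loss='soft_l1',f_scale=.002); return f.x.round(4)
print('fit cap',cyl(sel(w,.45,.57,.03,.15,zr+.003,zr+.019),.026),'tin',cyl(sel(w,.45,.57,.03,.15,.06,.088),.027))
cv2.imwrite('pics/i.png',cv2.resize(b['frame'][140:240,250:350],(500,500),interpolation=2)[...,::-1])
```

```text
10.95 [0.5164 0.0917 0.2012] [ 7.038e-01  7.104e-01 -1.000e-04 -1.000e-04] [-0.92  0.53 -1.35] 0.028398357915143262 69.09190535545349 [-0.794  0.305  0.653  1.908 -0.219  1.    -0.034]
cap skirt 80 [0.4929 0.0667 0.176 ] [0.5442 0.1054 0.1955] (array([0.5174, 0.0904]), 0.0272, 80, array([0.5201, 0.0755, 0.187 ]))
tin 141 [0.4831 0.0556 0.0602] [0.5451 0.1109 0.0919] (array([0.5156, 0.0875]), 0.0333, 141, array([0.5149, 0.0672, 0.0779]))
neck 55 [0.498  0.0727 0.1041] [0.5301 0.1071 0.1154] (array([0.5159, 0.0888]), 0.0203, 55, array([0.5143, 0.0878, 0.1103]))
fit cap [0.5183 0.0941] tin [0.5144 0.0857]
```

View pics/i.png

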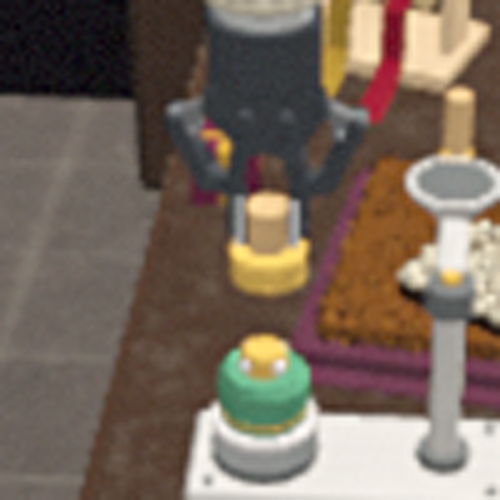

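Run:
```python
from h import *
b=[cam('side') for _ in range(6)]; b[0]['range_z']=np.median([x['range_z'] for x in b],0); w=cloud(b[0]); s=st(); zr=s['position'][2]-.0266
def cyl(q,r=None):
    f=least_squares(lambda c:np.hypot(*(q[:,:2]-c[:2]).T)-(r or c[2]),[.515,.09,.03],loss='soft_l1',f_scale=.001); return f.x.round(4),len(q)
for z0 in np.arange(.05,.2,.004):
    q=sel(w,.45,.57,.03,.12,z0,z0+.004)
    if len(q)>5: print(round(z0,3),len(q),q[:,0].min().round(4),q[:,0].max().round(4),'ymin',np.sort(q[:,1])[:3].round(4),cyl(q)[0])
q=sel(w,.45,.57,.03,.12,zr+.001,zr+.019); print('cap',cyl(q,.026))
q=sel(w,.45,.57,.03,.12,.058,.085); print('tin',cyl(q))
q=sel(w,.49,.54,.03,.12,.1105,.118); print('necktop',mec(q))
```

```text
11.25 [0.5165 0.091  0.2013] [ 0.7043  0.7099 -0.     -0.    ] [-0.12 -0.34 -0.35] 0.02824198320862955 69.09172296524048 [-0.793  0.305  0.654  1.908 -0.219  0.999 -0.034]
0.05 31 0.4782 0.5511 ymin [0.054  0.054  0.0548] [0.5145 0.0906 0.0357]
0.054 34 0.4807 0.5517 ymin [0.0557 0.0564 0.0565] [0.5134 0.0933 0.035 ]
0.058 15 0.4843 0.5449 ymin [0.0599 0.0606 0.0611] [0.5133 0.0943 0.0339]
0.062 15 0.4842 0.5451 ymin [0.0603 0.0605 0.0618] [0.5137 0.0935 0.0336]
0.066 18 0.4845 0.5449 ymin [0.058  0.0581 0.0583] [0.514  0.0919 0.0321]
0.07 16 0.4845 0.5448 ymin [0.0592 0.0604 0.0608] [0.5141 0.0914 0.0318]
0.074 16 0.4849 0.5449 ymin [0.0586 0.0593 0.0594] [0.5139 0.0924 0.0328]
0.078 13 0.4932 0.5449 ymin [0.0597 0.0598 0.0602] [0.5144 0.0915 0.0319]
0.082 18 0.485 0.5449 ymin [0.0591 0.0591 0.0603] [0.5141 0.0931 0.033 ]
0.086 23 0.4842 0.5447 ymin [0.0591 0.0599 0.061 ] [0.5142 0.0915 0.0315]
0.09 33 0.483 0.5446 ymin [0.0594 0.06   0.0612] [0.514  0.093  0.0302]
0.094 66 0.4868 0.5411 ymin [0.0628 0.0649 0.0651] [0.5135 0.0931 0.0239]
0.102 12 0.4983 0.53 ymin [0.075  0.0752 0.07
[... 156 characters left out ...]
36 0.0895 0.0104]
0.174 9 0.5049 0.5442 ymin [0.0688 0.0689 0.0702] [0.5182 0.0941 0.0259]
0.178 15 0.4973 0.5441 ymin [0.0671 0.0678 0.0678] [0.518  0.0939 0.026 ]
0.182 12 0.4974 0.5416 ymin [0.0659 0.0663 0.0678] [0.519  0.093  0.0255]
0.186 18 0.4931 0.5443 ymin [0.0658 0.0665 0.0665] [0.5187 0.093  0.0256]
0.19 14 0.4932 0.5443 ymin [0.0672 0.068  0.0692] [0.5183 0.0933 0.0258]
0.194 49 0.4954 0.5443 ymin [0.066  0.0675 0.0678] [0.5184 0.0926 0.0222]
0.198 10 0.5073 0.5385 ymin [0.0699 0.0746 0.0777] [ 2.6061 39.9251 39.9005]
cap (array([0.5184, 0.0937, 0.03  ]), 64)
tin (array([0.5139, 0.0926, 0.0327]), 108)
necktop (array([0.5139, 0.0919]), 0.0138, 31, array([0.5137, 0.0914, 0.1124]))
```

Emit:
arm_command:
  linear:
    - [-0.001, -0.0045, 0.01]
    - [-0.001, -0.0045, 0.022]
    - [-0.001, -0.0045, 0.034]
    - [-0.001, -0.0045, 0.046]
    - [-0.001, -0.0045, 0.054]
  angular:
    - [0, 0, 0]
    - [0, 0, 0]
    - [0, 0, 0]
    - [0, 0, 0]
    - [0, 0, 0]

```text
time: 11.75
position: [0.5115, 0.0898, 0.1456]
ee_rot: [0.704, 0.71, -0.001, -0.0]
force: [-0.6, -0.2, -1.6]
grip_width: 0.0284
grip_force: 69.1
```

Emit:
arm_command:
  linear:
    - [0, 0, 0.001]
    - [0, 0, 0.003]
    - [0, 0, 0.005]
    - [0, 0, 0.007]
    - [0, 0, 0.008]
  angular:
    - [0, 0, 0]
    - [0, 0, 0]
    - [0, 0, 0]
    - [0, 0, 0]
    - [0, 0, 0]

```text
time: 12.25
position: [0.5122, 0.09, 0.1394]
ee_rot: [0.704, 0.71, 0.0, 0.0]
force: [0.0, -0.2, -0.9]
grip_width: 0.0285
grip_force: 69.1
```

Run:
```python
from h import *
b=cam('side'); s=st(); print(s['torque']); w=cloud(b); zr=s['position'][2]-.0266
q=sel(w,.45,.57,.03,.12,zr+.003,zr+.021)
f=least_squares(lambda c:np.hypot(*(q[:,:2]-c[:2]).T)-.026,[.515,.09],loss='soft_l1',f_scale=.001); print(f.x,len(q))
```

```text
12.3 [0.5121 0.09   0.1392] [ 7.042e-01  7.100e-01  1.000e-04 -0.000e+00] [-0.18  0.25 -0.8 ] 0.02813973136286114 69.10471200942993 [-0.753  0.381  0.617  1.982 -0.287  0.864  0.026]
[ 0.01042695 -0.02473246 -0.03027519]
[0.51383368 0.09295919] 69
```

Emit:
arm_command:
  linear:
    - [0, 0, 0.001]
    - [0, 0, 0.002]
    - [0, 0, 0.003]
    - [0, 0, 0.004]
    - [0, 0, 0.005]
  angular:
    - [0, 0, 0]
    - [0, 0, 0]
    - [0, 0, 0]
    - [0, 0, 0]
    - [0, 0, 0]

```text
time: 12.8
position: [0.5121, 0.09, 0.1342]
ee_rot: [0.704, 0.71, 0.0, -0.0]
force: [-0.2, 0.3, -0.8]
grip_width: 0.0284
grip_force: 69.1
```

Emit:
arm_command:
  linear:
    - [0, 0, 0.001]
    - [0, 0, 0.002]
    - [0, 0, 0.003]
    - [0, 0, 0.004]
    - [0, 0, 0.005]
  angular:
    - [0, 0, 0]
    - [0, 0, 0]
    - [0, 0, 0]
    - [0, 0, 0]
    - [0, 0, 0]

```text
time: 13.3
position: [0.5121, 0.0903, 0.1294]
ee_rot: [0.704, 0.71, 0.0, -0.0]
force: [-1.6, 2.7, 4.6]
grip_width: 0.0285
grip_force: 69.2
```

Emit:
arm_command:
  linear:
    - [0, 0, 0.001]
    - [0, 0, 0.002]
    - [0, 0, 0.003]
    - [0, 0, 0.004]
    - [0, 0, 0.005]
  angular:
    - [0, 0, 0]
    - [0, 0, 0]
    - [0, 0, 0]
    - [0, 0, 0]
    - [0, 0, 0]

```text
time: 13.8
position: [0.5123, 0.0903, 0.1247]
ee_rot: [0.704, 0.71, 0.0, -0.0]
force: [-3.2, 1.0, 8.7]
grip_width: 0.0282
grip_force: 69.8
```

Emit:
arm_command:
  linear:
    - [0, 0, 0.001]
    - [0, 0, 0.002]
    - [0, 0, 0.003]
    - [0, 0, 0.004]
    - [0, 0, 0.005]
  angular:
    - [0, 0, 0]
    - [0, 0, 0]
    - [0, 0, 0]
    - [0, 0, 0]
    - [0, 0, 0]

```text
time: 14.3
position: [0.5122, 0.0898, 0.1193]
ee_rot: [0.704, 0.71, 0.0, 0.0]
force: [-0.6, 0.4, 3.8]
grip_width: 0.0286
grip_force: 69.2
```

Emit:
arm_command:
  linear:
    - [0, 0, 0.001]
    - [0, 0, 0.0025]
    - [0, 0, 0.004]
    - [0, 0, 0.0055]
    - [0, 0, 0.007]
  angular:
    - [0, 0, 0]
    - [0, 0, 0]
    - [0, 0, 0]
    - [0, 0, 0]
    - [0, 0, 0]

```text
time: 14.8
position: [0.5122, 0.0898, 0.1128]
ee_rot: [0.704, 0.71, 0.0, -0.0]
force: [-3.6, 0.8, 12.6]
grip_width: 0.0283
grip_force: 69.9
```

Emit:
arm_command:
  linear:
    - [0, 0, 0]
    - [0, 0, 0]
    - [0, 0, 0]
    - [0, 0, 0]
    - [0, 0, 0]
  angular:
    - [0, 0, 0]
    - [0, 0, 0]
    - [0, 0, 0]
    - [0, 0, 0]
    - [0, 0, 0]

```text
time: 15.3
position: [0.5122, 0.0898, 0.113]
ee_rot: [0.704, 0.71, 0.0, -0.0]
force: [-2.9, 0.0, 11.0]
grip_width: 0.0283
grip_force: 69.9
```

Run:
```python
from h import *
b=[cam('side') for _ in range(4)]; b[0]['range_z']=np.median([x['range_z'] for x in b],0); w=cloud(b[0]); s=st()
np.set_printoptions(suppress=True)
q=w[195:235,302]; print((q*1000).round()[:, 1:].tolist())
print('funnel',mec(sel(w,.6,.69,.17,.265,.17,.183)))
cv2.imwrite('pics/k.png',cv2.resize(b[0]['frame'][150:240,250:350],(600,540),interpolation=2)[...,::-1])
```

```text
15.5 [0.5122 0.0898 0.113 ] [ 7.043e-01  7.099e-01  3.000e-04 -1.000e-04] [-2.64 -0.81 11.54] 0.028077179170374316 69.8797881603241 [-0.73   0.42   0.594  2.003 -0.321  0.809  0.055]
[[345.0, 2.0], [339.0, 1.0], [331.0, 1.0], [325.0, 0.0], [316.0, 1.0], [103.0, 143.0], [96.0, 143.0], [88.0, 144.0], [84.0, 143.0], [77.0, 144.0], [77.0, 140.0], [78.0, 135.0], [77.0, 131.0], [77.0, 127.0], [75.0, 124.0], [78.0, 117.0], [78.0, 114.0], [78.0, 109.0], [73.0, 109.0], [67.0, 109.0], [67.0, 104.0], [66.0, 101.0], [65.0, 97.0], [64.0, 93.0], [65.0, 89.0], [64.0, 84.0], [62.0, 82.0], [60.0, 79.0], [59.0, 75.0], [61.0, 69.0], [60.0, 66.0], [60.0, 61.0], [58.0, 58.0], [60.0, 52.0], [62.0, 46.0], [56.0, 46.0], [57.0, 41.0], [55.0, 38.0], [60.0, 29.0], [53.0, 30.0]]
funnel (array([0.645 , 0.2243]), 0.0367, 171, array([0.6445, 0.2205, 0.1767]))
```

View pics/k.png

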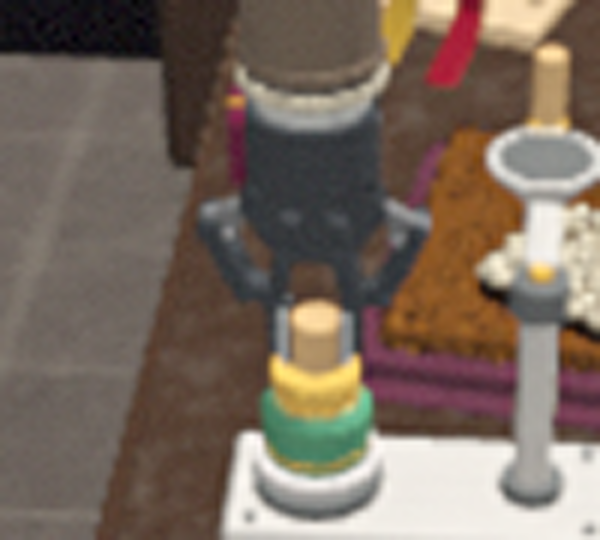

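Emit:
arm_command:
  linear:
    - [0, 0, 0.0005]
    - [0, 0, 0.0005]
    - [0, 0, 0.0005]
    - [0, 0, 0.0005]
    - [0, 0, 0.0005]
  angular:
    - [0, 0, 0]
    - [0, 0, 0]
    - [0, 0, 0]
    - [0, 0, 0]
    - [0, 0, 0]

```text
time: 16.0
position: [0.5123, 0.0899, 0.1125]
ee_rot: [0.704, 0.71, 0.0, -0.0]
force: [-3.1, 1.1, 12.9]
grip_width: 0.0281
grip_force: 70.0
```

```bash
python3 -c "
from h import *
st(); print(job.close_job())"
```

```text
16.0 [0.5123 0.0899 0.1125] [ 7.043e-01  7.099e-01  4.000e-04 -1.000e-04] [-3.08  1.15 12.93] 0.02814740118004606 69.95404601097107 [-0.73   0.421  0.593  2.004 -0.322  0.808  0.056]
the job is handed in; nothing more can be done
None
```

I handed the job in at 16 s: the funnel arm is swung about a quarter turn to the left, the cap is snapped home on the tin, and the hand is still gripping it and pushing with about 13 N, which holds the platform down by about 10 mm.

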